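# Stamp the instrument tag

### The arm

A 6-joint arm with a two-finger parallel gripper is mounted at the origin on the work surface. World frame = base frame: x ahead of the robot, y to its left, z up, the work surface at z = 0. Lengths are in m, angles in rad, forces in N, time in s.
With the tool pointing down it reaches from about 0.35 to 0.85 m from the base axis. Payload 8.1 kg.
Tool frame: the origin (TCP) lies between the finger pads; the fingertips stand 14 mm ahead of it and the grasp point (between the pads) lies 5 mm behind it (robot.tip_reach is the z of the fingertips in the tool frame, in m); z points along the fingers, y is the line along which they close (so a half turn about z gives the same grasp; the last joint's range is limited). The gripper opens to 93 mm and grips with 3 to 60 N. Pads are 15 mm wide; open, the fingers measure 128 mm over their backs; the gripper's body (75 mm by 188 mm) begins 65 mm behind the grasp point.
Start: joints at [-1.346, 0.13, 1.488, -0, 1.523, -0.085], TCP at [0.183, -0.571, 0.233] pointing down, gripper open.
Joint ranges: [-2.96, 2.96], [-0.89, 2.26], [0.02, 2.5], [-1.34, 4.48], [0, 2.73], [-2.66, 2.66]. Speed limits (rad/s): [2.39, 2.39, 2.79, 3.14, 3.14, 3.14].

### API

Orientations are given as a rotation vector (axis times angle).
In Python, from plant import robot gives the robot as it stands. The module is installed in compiled form; this text tells all that it offers.
- The arm moves only by the shell command python3 -m handwheel 'ROWS' [FORCE]. ROWS is JSON, a list of rows, each a list of 7 numbers: the closure, from -1 (fully open) to 1 (shut), then the shift along the tool's x, y, z each as a share of 100 cm, from -1 to 1, then the turn, a rotation vector about the tool's x, y, z each as a share of 180 degrees, from -1 to 1. In form: [[grip, tx, ty, tz, rx, ry, rz], ...]. A call has 1 to 20 rows; each row is the pose to reach, as a shift and turn from the pose commanded when the call began, along the tool's axes at that moment, turning the shorter way round; what a row does not reach only later rows make up. A row lasts 1/8 s, in which the tool goes at most 62.5 mm and 10.7 degrees, less where a joint would pass 70% of its speed; a pose out of reach is approached as far as the arm can. A call with a number of a shift or a turn outside -1 to 1 is refused whole. A call with a gripper value outside its range is refused whole. The fingers move at their own pace and stop on an object; FORCE is the grip in N (left out, the last holds). Time passes only in rows, so rows that repeat a pose let the fingers close. It gives the time, the measured TCP pose, the force, the opening and the grip force at its end, in the units of the state.
- robot.read_state(): the state, without advancing time (a new reading comes with each control period).
- robot.read_camera(name): name is "side" or "top" or "wrist"; returns a dict with "frame" (480x640x3 uint8, red, green, blue), "fx", "fy", "cx", "cy" (pixels), "rvec" (rotation vector, rad) and "tvec" (3), from world to camera coordinates, as OpenCV has them; the wrist camera has in their place "T_tool_cam" (4x4, takes a point from camera to tool coordinates, whose origin is the TCP and whose axes are the flange's). Camera axes: x right, y down, z forward; pixel columns grow to the right and rows downward; lengths in m; the calibration is good to about 2 mm. The wrist camera is an equidistant fisheye: a pixel r from the principal point sees the ray r / f radians off the axis. A picture is of the moment at which its call begins: read the wrist's pose just before it. There is no depth.
- robot.close_job(): hands the job in; it is judged then, once.
Trained networks look in a picture, given as the dict that the camera call returned (one of the last four; its "shot" number tells which), for a name from the list of things; names that differ only in an ending like _2 or _b are one class to them, and where a whole thing is asked for, a point or a joint stands for the part that bears it (a point fixed in the world has none). Each returns a list of dicts, best first, with "conf" (0 to 1); they miss things now and then, are a little off and sometimes report something else, mostly with a low value. They report only what shows in the picture. A call takes as long as a camera call. They do not tell look-alikes from the thing itself.
- robot.regions_of(picture, name): "mask" (480x640 bool, what is visible of it) and "rect" ([left, top, right, bottom] in pixels, round what is visible of it).
The state is a dict: "t": time; "q": joint angles; "dq": joint speeds; "joint_torque": joint torques, N m; "tool_pos": TCP position; "orientation": TCP orientation; "force": force on the tool from outside, world axes, zero at the start; "wrist_torque": the same for the moment, N m; "opening": finger opening in m; "gripper_force": force on a finger pad.
Only numpy, scipy, OpenCV 4.12 (cv2) and the standard library are available. Lean on these libraries where they do the work, as an engineer would, in place of code of your own. Each camera call takes 0.05 s, during which the arm holds its last target. There are 200 camera calls.

### The job

The stainless tag for the instrument on the bench lies ready in the marking punch with the round cap. Pick up the nylon-faced mallet by its handle and strike the round cap from above with the mallet's head, with a brisk blow that knocks the punch well down (a slow push leaves no mark). Leave the square-capped punch unstruck, then set the mallet gently back down on the bench and let go.

Things in the scene. Friction and masses are not known exactly. Their poses are not given: they have to be found in the camera images.
- mallet_grip (a point): Best grip point on the level wooden handle (22 mm wide, 26 mm high) of the mallet (0.30 kg), which stands on a face of its head: half-way up the handle, 35 mm above the bench, 65 mm from the head's axis; the handle's end is 145 mm from that axis. x points along the handle towards the head, z up.
- mallet_head (a point): Centre of the mallet's head, an upright cylinder 50 mm in diameter and 70 mm tall with white nylon faces and a steel middle; 35 mm above the lower face, which strikes. x points away from the handle, z up along the head's axis.
- punch_cap (a point): Centre of the top of the round steel cap (38 mm in diameter, 12 mm thick) of the punch to be struck, 108 mm above the bench when up. Its grey C-shaped frame (base 100 by 80 mm, arm 71 mm high, post on the x side) is fixed to the bench; a thin steel tag sticks out at its open front. z is up.
- punch (a joint): Travel of the round-capped punch in m: 0 is up, grows downwards, 0.022 is its stop. A spring returns it: 3 N to start it, 7.5 N at the stop, which is hard. It marks only when struck: it must still be moving down at 0.03 m/s or more when more than 0.008 m down.
- square_punch_cap (a point): Centre of the top of the square steel cap (34 by 34 mm) of the other punch, which is not to be struck; a frame of the same size with no tag in it, also 108 mm high and sprung.
Not all that is in view belongs to the job. Of the things that look like the part that bears mallet_grip, take the one that is farthest to the robot's right at the start.

How it is judged:
By the outcome, as a careful person would: the job done as asked, in the order asked, and still so for the second after the job is handed in, with the robot touching nothing.
It also fails if it takes over 42 s, if anything falls off the work surface, if the arm or the gripper's body presses on something with over 40 N, if the wrist force passes 120 N, or if a joint passes its speed limit or range.

## Working session

There is one attempt and no reset: what is moved stays moved. The work goes in short steps, Python scripts to look and compute and a shell command to move; the robot and the scene stay as the last step left them, time stands still between calls to the robot, and variables do not carry over. Pictures are saved under pics/ and viewed, at most 10 in all, crops included, and the job is handed in when it is done.

```bash
mkdir -p pics; cat > h.py <<'E'
import numpy as np, cv2
from scipy.spatial.transform import Rotation as R
from plant import robot
def ray(c,uv,st=None):
    u,v=uv
    if 'rvec' in c:
        Rm=R.from_rotvec(np.ravel(c['rvec'])).as_matrix(); t=np.ravel(c['tvec'])
        d=Rm.T@np.array([(u-c['cx'])/c['fx'],(v-c['cy'])/c['fy'],1]); return -Rm.T@t,d
    x,y=(u-c['cx'])/c['fx'],(v-c['cy'])/c['fy']; r=np.hypot(x,y)+1e-12
    d=np.array([x/r*np.sin(r),y/r*np.sin(r),np.cos(r)])
    T=np.array(c['T_tool_cam']); Rt=R.from_rotvec(st['orientation']).as_matrix()
    return np.array(st['tool_pos'])+Rt@T[:3,3], Rt@T[:3,:3]@d
def atz(c,uv,z,st=None):
    o,d=ray(c,uv,st); return o+d*(z-o[2])/d[2]
def save(c,n): cv2.imwrite('pics/'+n,c['frame'][:,:,::-1])
E
python3 - <<'E'
from h import *
s=robot.read_state(); print(s)
for n in ['top','side']:
    c=robot.read_camera(n); save(c,n+'0.png'); 
    for k in ['mallet_grip','mallet_head','punch_cap','square_punch_cap']:
        for r in robot.regions_of(c,k):
            m=cv2.moments(r['mask'].astype('uint8'),True); uv=(m['m10']/m['m00'],m['m01']/m['m00'])
            print(n,k,round(r['conf'],2),r['rect'],np.round(uv,1),np.round(atz(c,uv,.035 if 'mal' in k else .1),3))
E
```

```text
{'t': 0.0, 'q': array([-1.34639065e+00,  1.31137116e-01,  1.48925155e+00, -1.63355831e-05,
        1.52298691e+00, -8.53790215e-02]), 'dq': array([ 4.78997870e-04,  3.67266068e-05,  6.22103685e-04,  5.30650865e-04,
        4.64234472e-05, -6.84315149e-04]), 'joint_torque': array([ 7.86530236e-04, -5.59852159e+01, -4.91748583e+01,  7.65565876e-02,
        3.52286675e-02, -1.46019029e-04]), 'tool_pos': array([ 0.18282183, -0.57091408,  0.23161701]), 'orientation': array([-3.10222555e+00, -4.84392252e-01,  2.19966351e-04]), 'force': array([ 0.20501242, -0.59073447,  0.46261326]), 'wrist_torque': array([-0.04144338,  0.03486695,  0.01738574]), 'gripper_force': 0.0, 'opening': 0.0931874695020875}
top mallet_grip 0.97 [242.6, 311.8, 311.8, 333.8] [280.2 324.8] [0.26  0.304 0.035]
top mallet_grip 0.7 [164.9, 274.9, 198.2, 341.9] [181.1 314.8] [0.29  0.554 0.035]
top mallet_grip 0.66 [343.3, 227.6, 405.3, 252.3] [369.6 240.2] [0.47  0.072 0.035]
top mallet_head 0.94 [241.7, 315.3, 311.1, 334.5] [279.5 324.8] [0.26  0.305 0.035]
top mallet_head 0.9 [166.4, 277.6, 198.4, 342.4] [180.8 314.5] [
[... 343 characters left out ...]
.299 0.552 0.035]
side mallet_grip 0.74 [358.3, 293.9, 400.2, 391.9] [383.7 336.1] [0.261 0.297 0.035]
side mallet_grip 0.63 [309.5, 187.7, 360.8, 246.4] [331.  218.8] [0.473 0.081 0.035]
side mallet_head 0.9 [311.2, 186.6, 363.5, 245.2] [331.1 218.5] [0.473 0.08  0.035]
side mallet_head 0.66 [238.5, 442.5, 348.0, 479.8] [298.7 461. ] [0.3   0.552 0.035]
side mallet_head 0.56 [361.4, 294.5, 408.0, 389.8] [383.6 335.9] [0.262 0.296 0.035]
side punch_cap 0.51 [294.9, 119.4, 316.4, 137.1] [305.7 125.3] [ 0.638 -0.116  0.1  ]
side punch_cap 0.51 [308.9, 186.0, 362.8, 244.6] [330.9 218.5] [0.449 0.132 0.1  ]
side square_punch_cap 0.86 [229.1, 190.2, 248.6, 211.0] [236.8 198.6] [0.653 0.169 0.1  ]
```

View pics/top0.png

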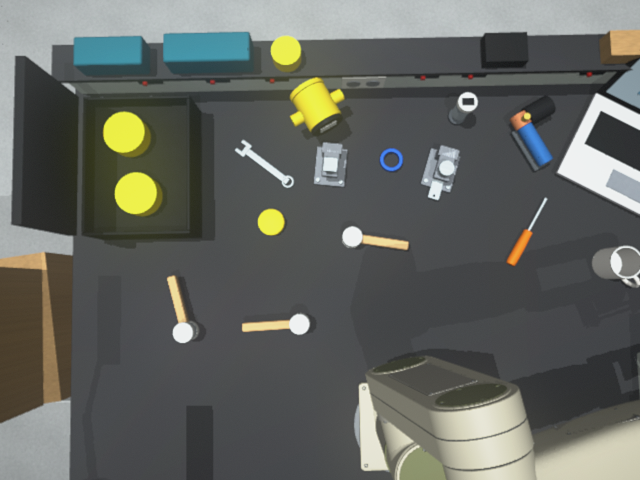

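View pics/side0.png

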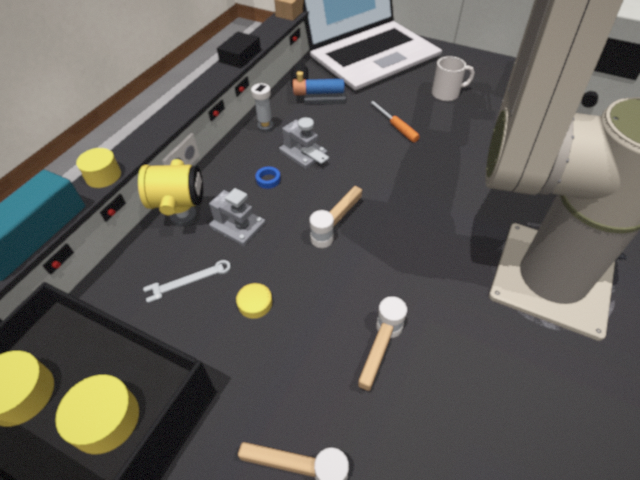

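The top view shows three mallets, and the rightmost has its head at (352,237) and handle end at (408,245). The round cap with its tag is at (447,168), the square one at (330,165). I'll take a wrist picture to check for a mallet hidden under the arm, and compute the approach.

```bash
cat >> h.py <<'E'
def rel(st,pos,hx):
    """move in tool axes so TCP at pos, pointing down, tool x along +-hx (nearest)"""
    Rt=R.from_rotvec(st['orientation']); best=None
    for s in (1,-1):
        x=s*np.array([hx[0],hx[1],0]);x/=np.linalg.norm(x); z=np.array([0,0,-1.])
        G=R.from_matrix(np.stack([x,np.cross(z,x),z],1)); d=(Rt.inv()*G).as_rotvec()
        if best is None or np.linalg.norm(d)<np.linalg.norm(best): best=d
    return np.round(Rt.inv().apply(np.array(pos)-st['tool_pos']),4), np.round(best/np.pi,4)
E
python3 - <<'E'
from h import *
s=robot.read_state(); w=robot.read_camera('wrist'); save(w,'w0.png')
for r in robot.regions_of(w,'mallet_grip'): 
    print(r['conf'],r['rect'])
c=robot.read_camera('top')
h=atz(c,(352,237),.07); e=atz(c,(408,244.5),.04); print(h,e)
cap=atz(c,(447,167),.108); print('cap',cap,'sq',atz(c,(330,164),.108))
d=(h-e);d[2]=0;print(np.linalg.norm(d)); d/=np.linalg.norm(d)
g=h-.065*d; print(d,g, rel(s,[g[0],g[1],.20],d)); print(R.from_rotvec(s['orientation']).as_matrix(), w['T_tool_cam'])
E
```

```text
[0.47597222 0.11847577 0.07      ] [ 0.45650399 -0.0254314   0.04      ]
cap [ 0.64027649 -0.11665863  0.108     ] sq [0.65346086 0.17011115 0.108     ]
0.14521807117289273
[0.13406207 0.99097294 0.        ] [0.46725819 0.05406253 0.07      ] (array([ 0.4615, -0.509 ,  0.0327]), array([-0.    , -0.    , -0.3586]))
[[ 9.52402861e-01  3.04842238e-01  1.77848820e-05]
 [ 3.04842235e-01 -9.52402859e-01  7.50946666e-05]
 [ 3.98303987e-05 -6.60987921e-05 -9.99999997e-01]] [[ 8.02801166e-04 -9.58920746e-01 -2.83672976e-01  7.91892621e-02]
 [ 9.99999289e-01  1.02002070e-03 -6.18030010e-04  2.85470359e-04]
 [ 8.81994105e-04 -2.83672278e-01  9.58920883e-01 -1.52671842e-01]
 [ 0.00000000e+00  0.00000000e+00  0.00000000e+00  1.00000000e+00]]
```

View pics/w0.png

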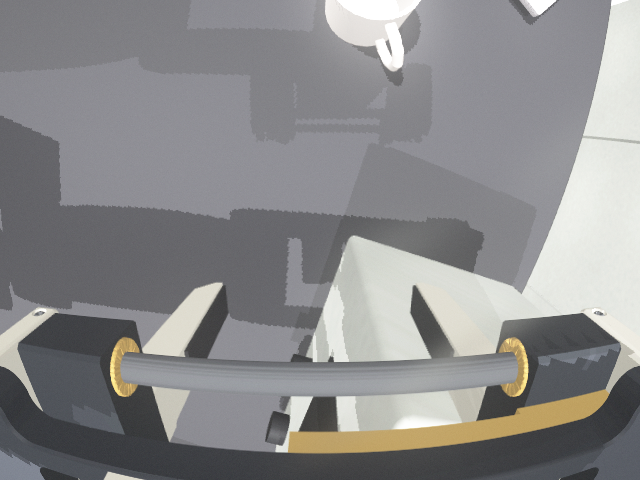

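The wrist view shows a mug, a white box and no mallet, so the rightmost mallet at (0.467, 0.054) is the one. Moving over it.

```bash
python3 -m handwheel '[[-1,0,0,-0.06,0,0,0],[-1,0.4615,-0.509,-0.02,0,0,-0.3586],[-1,0.4615,-0.509,-0.02,0,0,-0.3586],[-1,0.4615,-0.509,-0.02,0,0,-0.3586],[-1,0.4615,-0.509,-0.02,0,0,-0.3586],[-1,0.4615,-0.509,-0.02,0,0,-0.3586],[-1,0.4615,-0.509,-0.02,0,0,-0.3586],[-1,0.4615,-0.509,-0.02,0,0,-0.3586],[-1,0.4615,-0.509,-0.02,0,0,-0.3586],[-1,0.4615,-0.509,-0.02,0,0,-0.3586],[-1,0.4615,-0.509,-0.02,0,0,-0.3586],[-1,0.4615,-0.509,0.0327,0,0,-0.3586],[-1,0.4615,-0.509,0.0327,0,0,-0.3586],[-1,0.4615,-0.509,0.0327,0,0,-0.3586],[-1,0.4615,-0.509,0.0327,0,0,-0.3586],[-1,0.4615,-0.509,0.0327,0,0,-0.3586]]' 60
python3 - <<'E'
from h import *
s=robot.read_state(); w=robot.read_camera('wrist'); save(w,'w1.png'); print(w['fx'],w['cx'],w['cy'])
for r in robot.regions_of(w,'mallet_grip'): 
    m=r['mask'].astype('uint8');M=cv2.moments(m,True);print(r['conf'],r['rect'],M['m10']/M['m00'],M['m01']/M['m00'])
E
```

```text
t: 2.65
tool_pos: [0.468, 0.0528, 0.2015]
orientation: [2.366, 2.064, 0.003]
force: [-0.7, -0.0, -0.7]
opening: 0.093
gripper_force: 0.0
371.64829954431775 318.7535875660416 241.7742645633596
0.76 [288.9, 117.1, 353.1, 310.4] 319.8423268870867 197.0057704304429
```

View pics/w1.png

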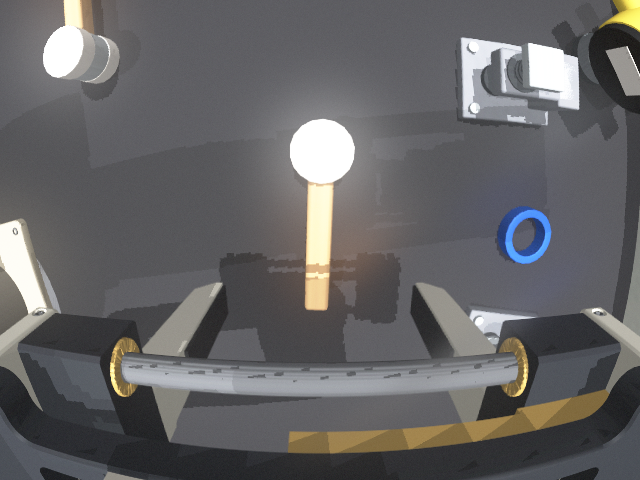

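The wrist view shows the mallet with its head top at (322,151) and handle end at (316,309), well aligned.

```bash
python3 - <<'E'
from h import *
s=robot.read_state(); w=robot.read_camera('wrist')
h=atz(w,(322,151),.07,s); e=atz(w,(316.5,304),.048,s); n=atz(w,(319.7,195),.048,s)
d=h-e; d[2]=0; L=np.linalg.norm(d); d/=L; d2=n-e;d2/=np.linalg.norm(d2); print(h,e,L,d,d2)
g=(h+e)/2; g=h-.065*d; print(g,rel(s,[g[0],g[1],.030],d))
E
```

```text
[0.47966197 0.11885915 0.07      ] [ 0.4567459  -0.01659874  0.048     ] 0.13738262844940682 [0.16680467 0.98598996 0.        ] [0.16301916 0.9866229  0.        ]
[0.46881967 0.0547698  0.07      ] (array([0.0018, 0.0005, 0.1711]), array([ 0.0006, -0.0001,  0.01  ]))
```

```bash
python3 -m handwheel '[[-1,0.002,0.0005,0.05,0,0,0.01],[-1,0.002,0.0005,0.1,0,0,0.01],[-1,0.002,0.0005,0.14,0,0,0.01],[-1,0.002,0.0005,0.16,0,0,0.01],[-1,0.002,0.0005,0.171,0,0,0.01],[-1,0.002,0.0005,0.171,0,0,0.01],[1,0.002,0.0005,0.171,0,0,0.01],[1,0.002,0.0005,0.171,0,0,0.01],[1,0.002,0.0005,0.171,0,0,0.01],[1,0.002,0.0005,0.171,0,0,0.01],[1,0.002,0.0005,0.171,0,0,0.01],[1,0.002,0.0005,0.171,0,0,0.01],[1,0.002,0.0005,0.171,0,0,0.01]]' 60
```

```text
t: 4.42
tool_pos: [0.468, 0.056, 0.0289]
orientation: [-2.398, -2.03, 0.0]
force: [-0.3, 0.5, -0.2]
opening: 0.0278
gripper_force: 0.0
```

Still closing; give it more time, then lift.

```bash
python3 -m handwheel '[[1,0,0,0,0,0,0],[1,0,0,0,0,0,0],[1,0,0,0,0,0,0],[1,0,0,0,0,0,0],[1,0,0,-0.01,0,0,0],[1,0,0,-0.05,0,0,0],[1,0,0,-0.1,0,0,0],[1,0,0,-0.15,0,0,0],[1,0,0,-0.17,0,0,0],[1,0,0,-0.17,0,0,0],[1,0,0,-0.17,0,0,0]]' 60
python3 - <<'E'
from h import *
s=robot.read_state(); w=robot.read_camera('wrist'); save(w,'w2.png'); c=robot.read_camera('side')
save(c,'side2.png')
# expected head top in tool frame: x=.065,y=0,z=-.005-.035 => project into wrist
T=np.linalg.inv(np.array(w['T_tool_cam'])); p=T@[.065,0,-.040,1]; th=np.arctan2(np.hypot(p[0],p[1]),p[2]); k=w['fx']*th/np.hypot(p[0],p[1]); print(w['cx']+k*p[0],w['cy']+k*p[1])
for cc,n in ((w,'punch_cap'),(w,'mallet_grip'),(c,'punch_cap')):
  for r in robot.regions_of(cc,n): 
    m=r['mask'].astype('uint8');M=cv2.moments(m,True);print(n,r['conf'],r['rect'],M['m10']/M['m00'],M['m01']/M['m00'])
print(s['tool_pos'],s['orientation'],s['opening'],s['gripper_force'],s['q'])
E
python3 -c "
import cv2,numpy as np
a=cv2.imread('pics/w2.png');b=cv2.imread('pics/side2.png')[80:320,160:480];b=cv2.resize(b,(400,300));a=cv2.resize(a,(400,300));cv2.imwrite('pics/j2.png',np.hstack([a,b]))"
```

```text
t: 5.8
tool_pos: [0.4672, 0.0559, 0.1975]
orientation: [-2.397, -2.029, 0.003]
force: [-0.5, -0.5, -4.7]
opening: 0.0215
gripper_force: 59.9
319.0310231585025 181.25504450222357
punch_cap 0.61 [242.4, 106.3, 400.4, 430.8] 319.75078510542846 222.97831613578586
punch_cap 0.58 [507.1, 378.6, 545.5, 406.4] 525.0793433652531 391.6210670314637
mallet_grip 0.78 [38.9, 0.0, 116.8, 93.5] 74.84248424842484 53.887938793879385
mallet_grip 0.55 [240.1, 103.8, 400.2, 433.9] 319.6795979675852 223.3819307940511
punch_cap 0.51 [294.1, 118.0, 312.9, 137.7] 305.0744680851064 125.67021276595744
[0.46717094 0.05594479 0.19753406] [-2.3967146  -2.02903181  0.0026538 ] 0.021492317780580205 59.92830276489258 [ 1.01902555e-02 -2.06248028e-01  1.88043791e+00 -5.14938313e-05
  1.46955599e+00  1.75971106e-01]
```

View pics/j2.png

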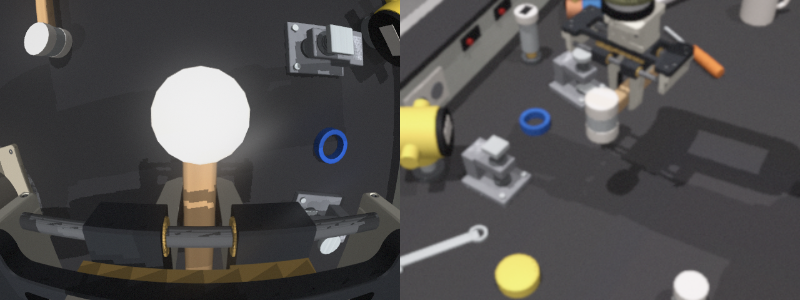

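The mallet is held level, with its head at about (320,184) against (319,181) expected. Next I'll cross-check the cap position and work out the transfer.

```bash
python3 - <<'E'
from h import *
s=robot.read_state(); w=robot.read_camera('wrist'); print('cap wrist',atz(w,(525,391.6),.106,s))
d=R.from_rotvec(s['orientation']).as_matrix()[:,0]; print(d)
c=robot.read_camera('side'); print(atz(c,(306.5,124.5),.106), 'cyl', atz(c,(262,92),.1))
cap=np.array([.640,-.1165]); g=cap-.066*d[:2]; print(rel(s,[*g,s['tool_pos'][2]],d))
E
```

```text
cap wrist [ 0.63787881 -0.1165864   0.106     ]
[ 1.65128298e-01  9.86272013e-01 -4.01273272e-04]
[ 0.63372202 -0.1124566   0.106     ] cyl [ 0.808784   -0.19068486  0.1       ]
(array([-0.2076,  0.1988, -0.0004]), array([-0.0007,  0.0001, -0.    ]))
```

```bash
python3 -m handwheel '[[1,-0.04,0.04,0,0,0,0],[1,-0.08,0.075,0,0,0,0],[1,-0.12,0.11,0,0,0,0],[1,-0.16,0.15,0,0,0,0],[1,-0.19,0.18,0,0,0,0],[1,-0.207,0.197,0,0,0,0],[1,-0.207,0.197,0,0,0,0],[1,-0.207,0.197,0,0,0,0],[1,-0.207,0.197,0,0,0,0],[1,-0.207,0.197,0,0,0,0]]' 60
python3 - <<'E'
from h import *
s=robot.read_state(); w=robot.read_camera('wrist'); save(w,'w3.png'); c=robot.read_camera('side');save(c,'s3.png'); t=robot.read_camera('top')
M=R.from_rotvec(s['orientation']).as_matrix(); print('head',s['tool_pos']+M@[.066,0,0],s['tool_pos'],s['opening'])
a=cv2.resize(w['frame'],(400,300)); b=cv2.resize(c['frame'][60:210,220:420],(400,300))
cv2.imwrite('pics/j3.png',np.hstack([a,b])[:,:,::-1])
E
```

```text
t: 7.4
tool_pos: [0.6281, -0.18, 0.1992]
orientation: [2.397, 2.031, 0.0]
force: [-0.4, -0.3, -3.4]
opening: 0.0218
gripper_force: 59.9
head [ 0.63889654 -0.11488928  0.1992166 ] [ 0.62805665 -0.17999302  0.19921578] 0.021841918363083586
```

View pics/j3.png

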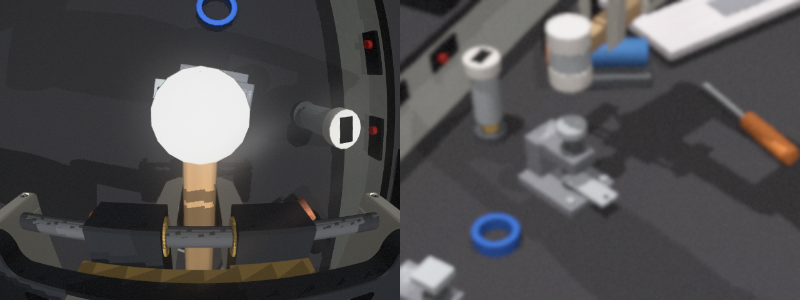

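The head is over the cap, which the side crop shows just below it at about (573,125). Striking.

```bash
python3 -m handwheel '[[1,0,0,0.035,0,0,0],[1,0,0,0.082,0,0,0],[1,0,0,0.06,0,0,0],[1,0,0,0.02,0,0,0],[1,0,0,0,0,0,0],[1,0,0,0,0,0,0],[1,0,0,0,0,0,0]]' 60
python3 - <<'E'
from h import *
s=robot.read_state(); w=robot.read_camera('wrist'); c=robot.read_camera('side')
print(s['tool_pos'],s['force'],s['opening'])
a=cv2.resize(w['frame'],(400,300)); b=cv2.resize(c['frame'][60:210,220:420],(400,300))
cv2.imwrite('pics/j4.png',np.hstack([a,b])[:,:,::-1])
E
```

```text
t: 8.43
tool_pos: [0.6277, -0.1805, 0.1981]
orientation: [-2.397, -2.029, 0.001]
force: [-0.6, -0.8, -3.2]
opening: 0.0217
gripper_force: 59.8
[ 0.62768791 -0.18054673  0.19809377] [-0.59197737 -0.79789978 -3.18827227] 0.021676760807416665
```

View pics/j4.png

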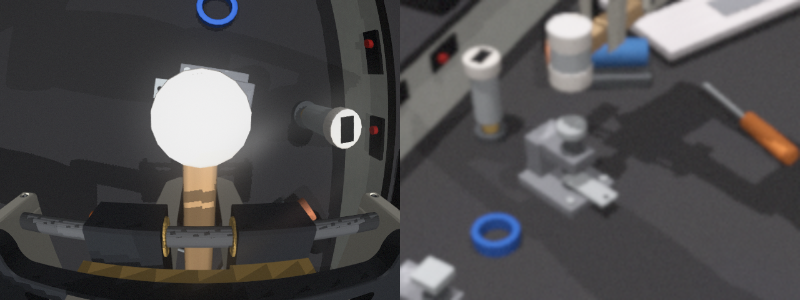

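The head image shifted about 3 px, so contact was made, but the depth is uncertain. I'll measure the arm's tracking lag in free air with the same profile.

```bash
python3 -m handwheel '[[1,0,0,-0.035,0,0,0],[1,0,0,-0.082,0,0,0]]' 60; python3 -m handwheel '[[1,0,0,0.022,0,0,0]]'; python3 -m handwheel '[[1,0,0,0.06,0,0,0],[1,0,0,0.06,0,0,0],[1,0,0,0.06,0,0,0],[1,0,0,0.06,0,0,0]]'
```

```text
t: 8.78
tool_pos: [0.6265, -0.1802, 0.2778]
orientation: [-2.393, -2.026, 0.005]
force: [-0.0, -0.4, -2.7]
opening: 0.0217
gripper_force: 59.8
t: 8.9
tool_pos: [0.6312, -0.1818, 0.2657]
orientation: [2.39, 2.024, 0.009]
force: [1.1, -0.4, -3.9]
opening: 0.0216
gripper_force: 59.8
t: 9.4
tool_pos: [0.6297, -0.1813, 0.2022]
orientation: [2.395, 2.027, 0.003]
force: [0.1, 0.4, -3.0]
opening: 0.022
gripper_force: 59.9
```

The lag is only about 2 mm, so the blow reached about 18 mm of travel at about 0.37 m/s, and no second strike is needed. Returning the mallet to its original spot.

```bash
python3 -m handwheel '[[1,0.03,-0.03,0,0,0,0],[1,0.07,-0.065,0,0,0,0],[1,0.11,-0.1,0,0,0,0],[1,0.15,-0.14,0,0,0,0],[1,0.19,-0.18,0,0,0,0],[1,0.207,-0.197,0,0,0,0],[1,0.207,-0.197,0,0,0,0],[1,0.207,-0.197,0.04,0,0,0],[1,0.207,-0.197,0.08,0,0,0],[1,0.207,-0.197,0.12,0,0,0],[1,0.207,-0.197,0.14,0,0,0],[1,0.207,-0.197,0.15,0,0,0],[1,0.207,-0.197,0.155,0,0,0],[1,0.207,-0.197,0.155,0,0,0],[1,0.207,-0.197,0.155,0,0,0],[1,0.207,-0.197,0.155,0,0,0]]' 60; python3 -c "
from plant import robot
s=robot.read_state();print(s['tool_pos'],s['force'],s['wrist_torque'])"
```

```text
t: 11.4
tool_pos: [0.4687, 0.056, 0.0447]
orientation: [2.397, 2.029, 0.002]
force: [0.0, 0.0, -3.8]
opening: 0.0214
gripper_force: 59.9
[0.46865244 0.05600247 0.04469839] [ 4.66528093e-02  2.57456468e-03 -3.79178289e+00] [-0.22377833 -0.03950111 -0.04259246]
```

```bash
python3 -m handwheel '[[1,0,0,0.003,0,0,0],[1,0,0,0.006,0,0,0],[1,0,0,0.009,0,0,0],[1,0,0,0.011,0,0,0],[1,0,0,0.013,0,0,0],[1,0,0,0.014,0,0,0],[1,0,0,0.014,0,0,0],[1,0,0,0.014,0,0,0],[1,0,0,0.014,0,0,0]]' 60; python3 -c "
from plant import robot
s=robot.read_state();print(s['tool_pos'],s['force'],s['wrist_torque'])"
```

```text
t: 12.52
tool_pos: [0.4682, 0.0559, 0.03]
orientation: [2.398, 2.03, 0.0]
force: [-0.1, 0.6, -3.5]
opening: 0.0214
gripper_force: 59.9
[0.46815851 0.05593005 0.03002981] [-0.11364541  0.56804114 -3.48542586] [-0.21392998 -0.0760351  -0.01108765]
```

```bash
python3 -m handwheel '[[1,0,0,0.0005,0,0,0],[1,0,0,0.001,0,0,0],[1,0,0,0.0015,0,0,0],[1,0,0,0.0015,0,0,0],[1,0,0,0.0015,0,0,0]]' 60; python3 -c "
from plant import robot
s=robot.read_state();print(s['tool_pos'],s['force'],s['wrist_torque'])"
```

```text
t: 13.15
tool_pos: [0.468, 0.0559, 0.0284]
orientation: [-2.398, -2.03, 0.0]
force: [-0.4, -0.4, -2.9]
opening: 0.0214
gripper_force: 59.9
[0.46804818 0.05594219 0.02843088] [-0.38785575 -0.43955955 -2.93738293] [-0.17129888 -0.03444105 -0.03216734]
```

```bash
python3 -m handwheel '[[1,0,0,0.0005,0,0,0],[1,0,0,0.001,0,0,0],[1,0,0,0.001,0,0,0],[1,0,0,0.001,0,0,0]]' 60; python3 -c "
from plant import robot
s=robot.read_state();print(s['tool_pos'],s['force'],s['wrist_torque'])"
```

```text
t: 13.65
tool_pos: [0.4681, 0.0559, 0.0275]
orientation: [2.398, 2.03, 0.0]
force: [-0.2, -1.2, -2.5]
opening: 0.0218
gripper_force: 59.9
[0.46807169 0.05593502 0.02747293] [-0.21245536 -1.23182346 -2.50782285] [-0.22842337  0.03746131  0.00489293]
```

```bash
python3 -m handwheel '[[1,0,0,0.0005,0,0,0],[1,0,0,0.001,0,0,0],[1,0,0,0.001,0,0,0],[1,0,0,0.001,0,0,0]]' 60; python3 - <<'E'
from h import *
s=robot.read_state();print(s['tool_pos'],s['force'],s['wrist_torque'])
c=robot.read_camera('side'); b=cv2.resize(c['frame'][170:270,260:400],(784,560),interpolation=cv2.INTER_CUBIC); cv2.imwrite('pics/j5.png',b[:,:,::-1])
E
```

```text
t: 14.15
tool_pos: [0.4683, 0.0558, 0.0272]
orientation: [2.397, 2.03, -0.0]
force: [-5.0, -3.0, 7.3]
opening: 0.0216
gripper_force: 59.9
[0.46828447 0.05578436 0.02721018] [-5.02941283 -2.98743984  7.27857729] [-0.23478359  0.89555974  0.15833432]
```

View pics/j5.png

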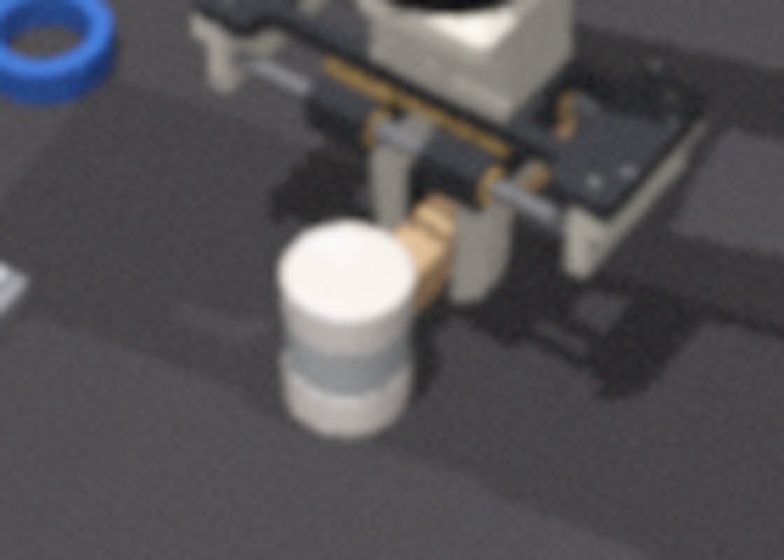

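The mallet's head, base at about (350,430) in the crop, now stands on the bench with about 10 N on it. Releasing, then rising.

```bash
python3 -m handwheel '[[0.4,0,0,0,0,0,0],[-0.2,0,0,0,0,0,0],[-1,0,0,0,0,0,0],[-1,0,0,0,0,0,0],[-1,0,0,0,0,0,0],[-1,0,0,0,0,0,0],[-1,0,0,0,0,0,0],[-1,0,0,0,0,0,0],[-1,0,0,0,0,0,0],[-1,0,0,0,0,0,0],[-1,0,0,-0.02,0,0,0],[-1,0,0,-0.05,0,0,0],[-1,0,0,-0.09,0,0,0],[-1,0,0,-0.14,0,0,0],[-1,0,0,-0.18,0,0,0],[-1,0,0,-0.18,0,0,0],[-1,0,0,-0.18,0,0,0]]'
python3 - <<'E'
from h import *
w=robot.read_camera('wrist'); c=robot.read_camera('side')
a=cv2.resize(w['frame'],(400,300)); b=cv2.resize(c['frame'][80:290,220:500],(400,300))
cv2.imwrite('pics/j6.png',np.hstack([a,b])[:,:,::-1])
E
```

```text
t: 16.32
tool_pos: [0.4678, 0.0559, 0.2058]
orientation: [-2.398, -2.03, 0.001]
force: [-0.5, 0.2, -0.6]
opening: 0.0932
gripper_force: 0.0
```

View pics/j6.png

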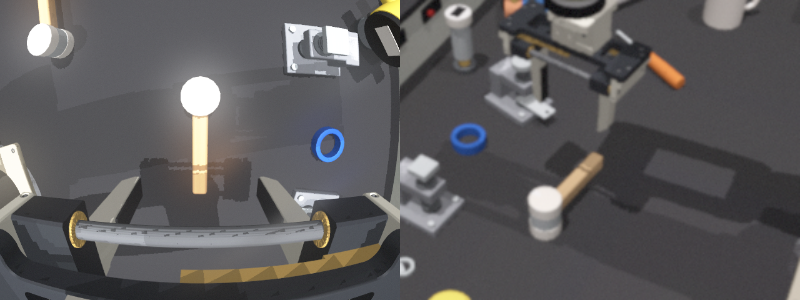

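The mallet stands upright on its head at about (200,97) in the wrist view, and the gripper is clear of it. Handing in.

```bash
python3 -c "
from plant import robot
print(robot.close_job())"
```

```text
the job is handed in; nothing more can be done
None
```

I struck the round cap once with the rightmost mallet, at an estimated 0.37 m/s and 18 mm deep (inferred from the arm's tracking; I had no direct reading of the punch or the mark), left the square-capped punch unstruck, set the mallet back upright at its original spot, let go and handed the job in at about 16 s.

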